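# Turn the crystal tip dish right way up against the footrest plinth

### The arm

A 7-joint arm with a two-finger parallel gripper is mounted at the origin on the work surface. World frame = base frame: x ahead of the robot, y to its left, z up, the work surface at z = 0. Lengths are in m, angles in rad, forces in N, time in s.
With the tool pointing down it reaches from about 0.425 to 0.95 m from the base axis. Payload 4.7 kg.
Tool frame: the origin (TCP) lies between the finger pads; the fingertips stand 14 mm ahead of it and the grasp point (between the pads) lies 5 mm behind it (bot.tcp_to_tips is the distance from the TCP to the fingertips, in m); z points along the fingers, y is the direction in which the jaws open and shut (so a half turn about z gives the same grasp; the last joint's range is limited). The gripper opens to 85 mm and grips with 20 to 120 N. Pads are 22 mm wide; open, the fingers measure 114 mm over their backs; the gripper's body (76 mm by 85 mm) begins 54 mm behind the grasp point. The pads swing forward as they close: fully open they stand 13 mm farther back than shut.
Start: joints at [-1.251, 0.469, -0.049, 1.532, 0.024, 1.141, -0.082], TCP at [0.231, 0.634, 0.245] pointing down, gripper open.
Joint ranges: [-2.59, 2.59], [-0.33, 1.99], [-1.39, 1.29], [0.1, 2.45], [-1.04, 4.18], [0.21, 1.99], [-2.66, 2.66]. Speed limits (rad/s): [2.57, 2.57, 3.14, 3.14, 3.14, 3.14, 3.14].

### API

Orientations are given as a unit quaternion [w, x, y, z].
In Python, from bench import bot gives the robot as it stands. Calls block until the motion is done:
- bot.movep(position, orientation): joint-space move of the TCP to a pose.
- bot.move_linear(position, orientation=None, velocity=0.15): straight line of the TCP; orientation=None keeps the orientation; velocity is the mean speed in m/s.
- bot.movej(angles): joint-space move.
- bot.grip(opening, effort=None): finger opening in m; effort is the grip in N (None keeps the last); returns when the fingers have stopped.
- bot.sleep(seconds).
- bot.inverse_kinematics(position, orientation): joint angles nearest the present ones, or None.
- bot.observe(): the state.
- bot.camera(name): name is "scene" or "top"; returns the picture (420x560x3 uint8, red, green, blue); there is no depth.
- bot.camera_params(name): a dict with "fx", "fy", "cx", "cy" (pixels), "pose" (4x4, takes a point from camera to world coordinates). Camera axes: x right, y down, z forward; pixel columns grow to the right and rows downward; lengths in m; the calibration is good to about 2 mm. A picture is of the moment at which its call begins. camera_params takes no time and is no camera call.
A pose or a line that the arm cannot do raises bot.PlanningError and nothing moves.
- bot.close_job(): hands the job in, once; it reports no verdict.
The state is a dict: "t": time; "qpos": joint angles; "dq": joint speeds; "joint_torque": joint torques, N m; "ee_pos": TCP position; "ee_rot": TCP orientation; "contact_force": force on the tool from outside, world axes, zero at the start; "ft_torque": the same for the moment, N m; "grip_width": finger opening in m.
Only numpy, scipy, OpenCV 4.12 (cv2) and the standard library are available. Lean on these libraries where they do the work, as an engineer would, in place of code of your own. Each camera call takes 0.05 s, during which the arm holds its last target.

### The job

The cut crystal tip dish has been left bottom up on the marble counter. It is too wide to pick up as it lies, so slide it up to the flat side of the footrest's marble plinth, push and lift its near edge until it stands on its long edge against that side, then turn it over and lay it the right way up, open side uppermost, in the middle of the rectangle of brass line let into the counter, standing clear of the plinth and let go. Crystal chips: never press it hard against the marble and never let it drop, and leave the chrome shoe form, the boxwood shoe stretcher and the pewter match safe where they are.

Things in the scene. Friction and masses are not known exactly. Their poses are not given: they have to be found in the camera images.
- dish_center (a point): Centre of the cut crystal tip dish: shallow, rectangular, pale blue-white glass, 140 mm (its x) by 110 mm (y) by 20 mm (z), about 0.32 kg (up to a fifth more or less). Its z axis points out of its star-cut underside. It starts bottom up on the counter: z up, centre at height 10 mm. Right way up, z points down. The two long sides are at y = -55 and +55 mm from here.
- plinth_face (a point): Middle of the bare upright side of the footrest's green marble plinth that looks to the dish, 25 mm above the counter. y points level out of that side, x runs along it (bare from -180 to +180 mm), z up; the side is 50 mm high. Behind it the plinth's top is bare for 90 mm; then come the brass footrest (up to 150 mm above the counter) and the iron lever with a black knob (215 mm), all fixed.
- inlay_center (a point): Middle of the dish's place: a rectangle of brass line let flush into the counter, 180 mm (x) by 200 mm (y) inside, at counter height (z = 0). Nothing stands on it or rises from it.
- plinth: The footrest's green marble plinth, 360 x 200 x 50 mm, fixed; origin under its centre on the counter, y towards the dish; its side at y = +100 mm is the one called plinth_face.
- dish: The same dish; origin in the middle of its rim plane (10 mm from its centre along -z), same axes. The open side has a well 120 x 90 mm, 16 mm deep, in a flat rim 10 mm wide; the underside is flat, the four sides upright. Friction is about 0.6 between fingers and crystal, 0.35 between crystal and marble; both vary by a fifth.
- counter: The green marble counter top, level, its surface at z = 0, fixed (origin under its middle).
- shoe_form: Bystander: chrome heel-and-toe shoe form, 230 mm long (x), 68 mm wide, 45 mm high; origin under its middle.
- stretcher: Bystander: boxwood shoe stretcher with a screw handle, 290 mm long (x), 72 mm wide, 40 mm high; origin under its middle.
- match_safe: Bystander: pewter match safe, a lidded box 44 x 64 x 57 mm; origin under its middle.

How it is judged:
By the outcome, as a careful person would: the job done as asked, in the order asked, and still so for the second after the job is handed in, with the robot touching nothing.
It also fails if it takes over 72 s, if anything falls off the work surface, if the arm or the gripper's body presses on something with over 40 N, if the wrist force passes 120 N, or if a joint passes its speed limit or range.

## Working session

There is one attempt and no reset: what is moved stays moved. The work goes in short steps, each a Python script; the robot and the scene stay as the last script left them, time stands still between calls to the robot, and variables do not carry over. Pictures are saved under pics/ and viewed, and the job is handed in when it is done.

```bash
ls; mkdir -p pics
python3 - <<'E'
from bench import bot
import cv2,numpy as np
np.set_printoptions(precision=4,suppress=True)
for n in("scene","top"):
    cv2.imwrite(f"pics/{n}0.png",bot.camera(n)[:,:,::-1]); p=bot.camera_params(n); print(n,{k:p[k] for k in("fx","fy","cx","cy")}); print(p["pose"])
print(bot.observe(), bot.tcp_to_tips)
E
```

```text
pics
scene {'fx': 464.8680282332911, 'fy': 464.8680282332911, 'cx': 280.14443684605595, 'cy': 206.6973759358247}
[[-0.6653  0.6089 -0.432   1.2537]
 [ 0.7465  0.5491 -0.3758  0.629 ]
 [ 0.0084 -0.5725 -0.8199  1.2507]
 [ 0.      0.      0.      1.    ]]
top {'fx': 494.21048923864925, 'fy': 494.21048923864925, 'cx': 286.82230196419516, 'cy': 205.7723200178252}
[[-0.0056 -0.9953  0.0968  0.5332]
 [-0.9999  0.0045 -0.0115  0.0768]
 [ 0.011  -0.0968 -0.9952  1.1953]
 [ 0.      0.      0.      1.    ]]
{'t': 0.1, 'qpos': array([-1.2509,  0.4694, -0.0486,  1.5335,  0.0241,  1.141 , -0.0823]), 'dq': array([ 0.0003, -0.0011, -0.0014, -0.0051,  0.0013,  0.0006,  0.0002]), 'joint_torque': array([  0.0012, -51.1517,  -0.0466, -23.8391,   0.0108,   0.0044,
         0.    ]), 'ee_pos': array([0.2305, 0.6339, 0.2444]), 'ee_rot': array([-0.0001,  0.1735,  0.9848, -0.0009]), 'contact_force': array([-0.1177,  0.1362, -0.1526]), 'ft_torque': array([0.0403, 0.0611, 0.0145]), 'grip_width': 0.0854767709523026} 0.014
```

View pics/top0.png

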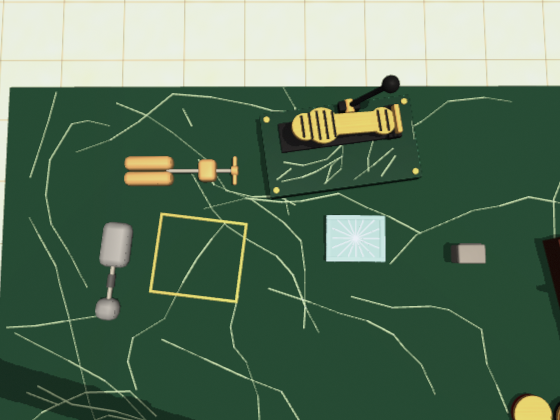

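View pics/scene0.png

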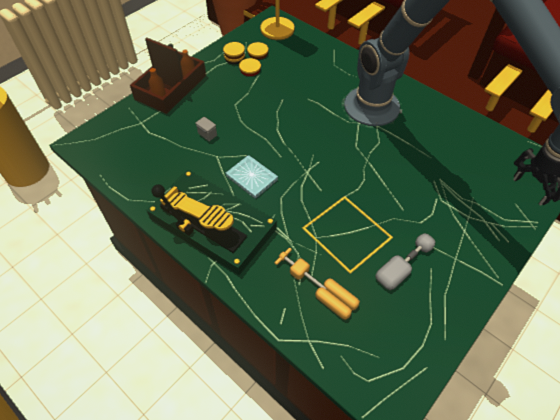

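Top picture: dish at about (356,239), plinth's near side running (272,195)–(420,178), inlay corners (162,213), (247,223), (237,301), (150,291). The stretcher is at upper left, the shoe form at left and the match safe at (469,253).

```bash
cat > h.py <<'E'
import numpy as np,cv2
from bench import bot
np.set_printoptions(precision=4,suppress=True)
def px2w(n,uv,z):
    p=bot.camera_params(n);T=np.array(p["pose"])
    d=T[:3,:3]@np.array([(uv[0]-p["cx"])/p["fx"],(uv[1]-p["cy"])/p["fy"],1]);o=T[:3,3]
    return o+d*(z-o[2])/d[2]
def w2px(n,P):
    p=bot.camera_params(n);T=np.array(p["pose"]);c=T[:3,:3].T@(np.array(P)-T[:3,3])
    return np.array([p["fx"]*c[0]/c[2]+p["cx"],p["fy"]*c[1]/c[2]+p["cy"]])
E
python3 - <<'E'
from h import *
im=cv2.imread("pics/top0.png"); hsv=cv2.cvtColor(im,cv2.COLOR_BGR2HSV)
b,g,r=[im[:,:,i].astype(int) for i in range(3)]
m=((b>130)&(r>100)).astype(np.uint8); m[:200]=0;m[280:]=0;m[:,:300]=0;m[:,410:]=0
m=cv2.morphologyEx(m,cv2.MORPH_OPEN,np.ones((5,5)))
c=max(cv2.findContours(m,0,1)[0],key=cv2.contourArea); R=cv2.minAreaRect(c); print("dish px",R)
for q in cv2.boxPoints(R): print(px2w("top",q,.02), px2w("top",q,0.01))
m=((r>150)&(g>120)&(b<120)).astype(np.uint8); m[:200]=0;m[310:]=0;m[:,:140]=0;m[:,260:]=0
c=max(cv2.findContours(m,0,1)[0],key=cv2.contourArea)
A=cv2.approxPolyDP(cv2.convexHull(c),6,True)[:,0]; print(A); W=np.array([px2w("top",q,0) for q in A]);print(W,W.mean(0))
print(np.linalg.norm(W-np.roll(W,1,0),axis=1))
cv2.imwrite("pics/topcrop0.png",cv2.resize(im[70:270,240:440],None,fx=3,fy=3,interpolation=cv2.INTER_CUBIC))
s=cv2.imread("pics/scene0.png"); cv2.imwrite("pics/sccrop0.png",cv2.resize(s[140:300,130:330],None,fx=3.7,fy=3.7,interpolation=cv2.INTER_CUBIC))
E
```

```text
dish px ((355.5, 238.0), (46.0, 59.0), 90.0)
[ 0.6249 -0.0302  0.02  ] [ 0.6257 -0.0311  0.01  ]
[ 0.6243 -0.1714  0.02  ] [ 0.6251 -0.1735  0.01  ]
[ 0.515  -0.1687  0.02  ] [ 0.5149 -0.1708  0.01  ]
[ 0.5158 -0.0288  0.02  ] [ 0.5157 -0.0297  0.01  ]
[[160 213]
 [247 224]
 [237 301]
 [149 291]]
[[0.6332 0.3699 0.    ]
 [0.6056 0.1595 0.    ]
 [0.422  0.1829 0.    ]
 [0.4469 0.3925 0.    ]] [0.5269 0.2762 0.    ]
[0.1877 0.2122 0.1851 0.211 ]
```

```bash
sleep 1; ls pics
```

```text
sccrop0.png
scene0.png
top0.png
topcrop0.png
```

View pics/topcrop0.png

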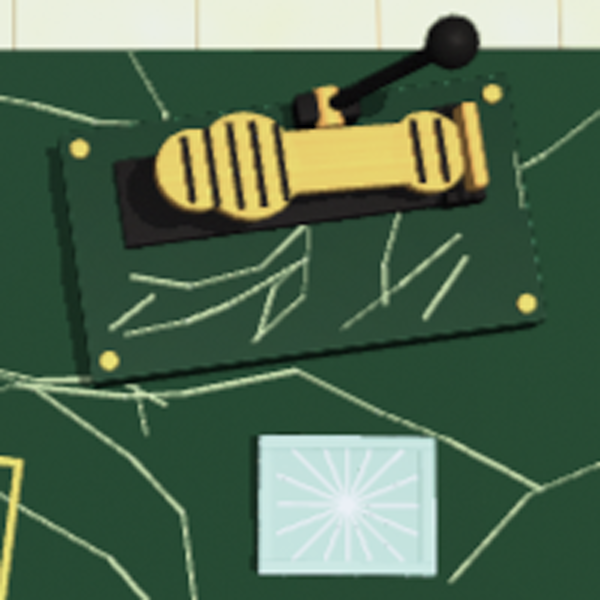

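View pics/sccrop0.png

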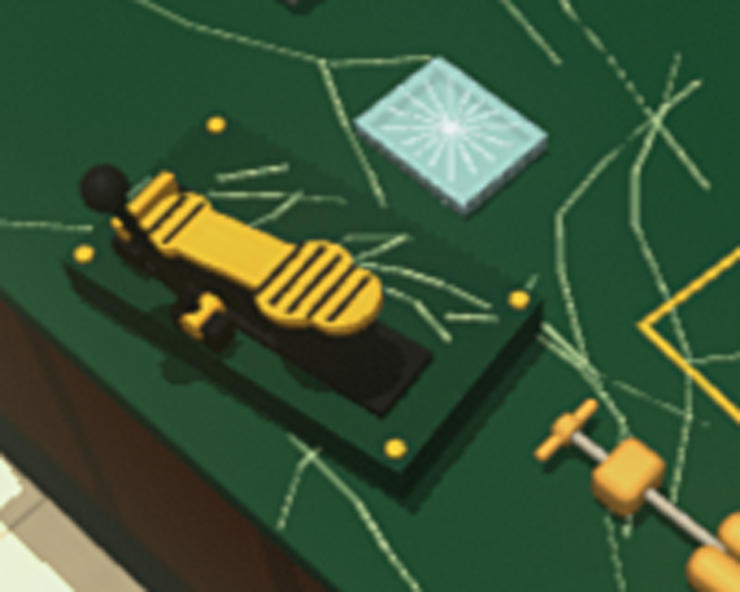

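Run:
```python
from h import *
im=cv2.imread("pics/top0.png")
S=np.array([[79,148],[493,93],[527,303],[109,360]])/3+[240,70]-1/3
W=np.array([px2w("top",q,.052) for q in S]); print(W); c=W.mean(0)
ax=(W[1]-W[0]+W[2]-W[3])[:2]; ax/=np.linalg.norm(ax)   # toward -y world
ay=np.array([ax[1],-ax[0]])
if ay[0]>0: ay=-ay
print(np.linalg.norm(W-np.roll(W,1,0),axis=1)); print("c",c,"ax",ax,"yaw of out normal",np.degrees(np.arctan2(ay[1],ay[0])),ay)
# project into scene too
big=cv2.resize(im,None,fx=4,fy=4,interpolation=cv2.INTER_CUBIC)
sc=cv2.imread("pics/scene0.png"); sb=cv2.resize(sc,None,fx=4,fy=4,interpolation=cv2.INTER_CUBIC)
for z,col in((.05,(0,0,255)),(0,(255,0,255))):
    P=[np.r_[c[:2]+a*.18*ax+b*.1*ay,z] for a,b in((-1,-1),(1,-1),(1,1),(-1,1))]
    for n,g in(("top",big),("scene",sb)):
        cv2.polylines(g,[np.int32([4*w2px(n,p)+1.5 for p in P])],True,col,1)
for z in(.02,0):
  P=[[.57+a*.055,-.1+b*.07,z] for a,b in((-1,-1),(1,-1),(1,1),(-1,1))]
  for n,g in(("top",big),("scene",sb)): cv2.polylines(g,[np.int32([4*w2px(n,p)+1.5 for p in P])],True,(0,0,255),1)
cv2.imwrite("pics/ov_top.png",big[480:1080,980:1720]); cv2.imwrite("pics/ov_sc.png",sb[580:1160,560:1340][:600,:800])
```

```text
[[ 0.8507  0.1116  0.052 ]
 [ 0.8944 -0.2167  0.052 ]
 [ 0.7258 -0.2386  0.052 ]
 [ 0.6822  0.0886  0.052 ]]
[0.17   0.3313 0.17   0.3301]
c [ 0.7883 -0.0638  0.052 ] ax [ 0.1321 -0.9912] yaw of out normal -172.40665791489084 [-0.9912 -0.1321]
```

View pics/ov_top.png

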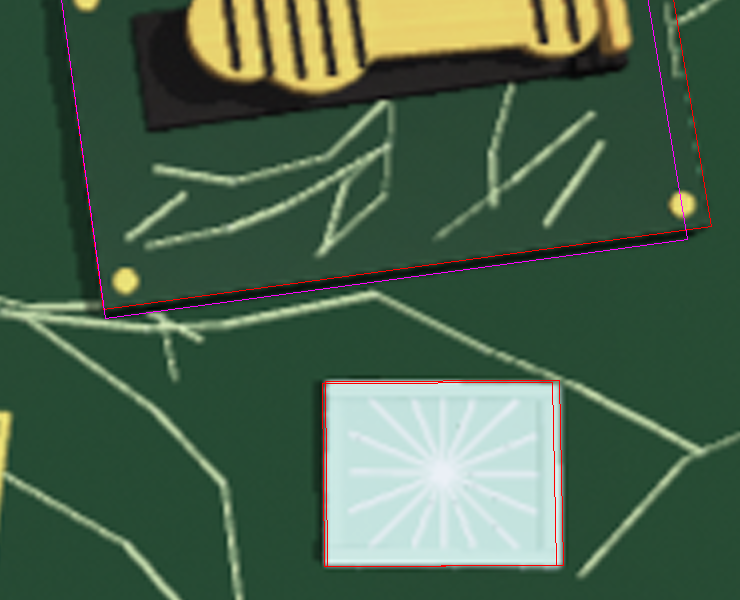

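View pics/ov_sc.png

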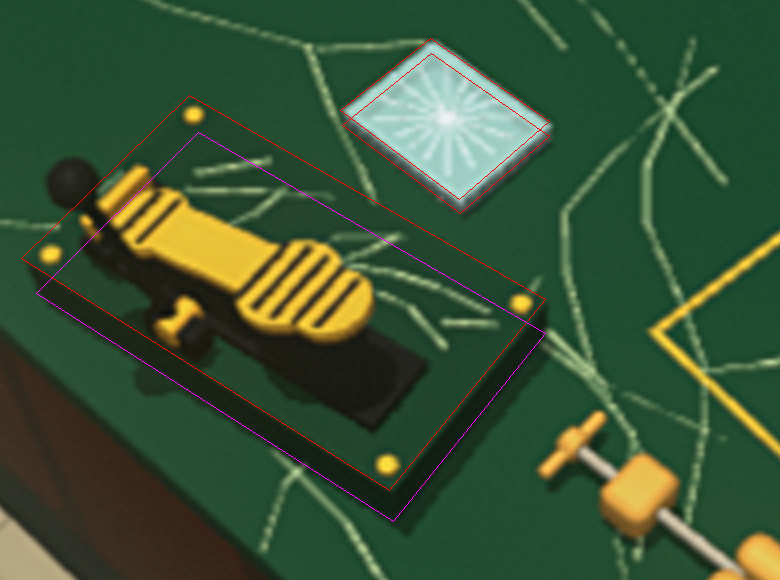

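Overlays agree with both views. Dish is at (0.570, −0.1005). The plinth face middle is at (0.689, −0.077), with its outward normal at −172.4°. The inlay middle is at (0.527, 0.276).

Plan:
1. Push the dish in with two fingertips.
2. Scoop its near edge up against the plinth.
3. Grip the upper 10 mm wall with the tool level, one finger in the well.
4. Turn the tool to point down, so the dish comes the right way up.

First I check reachability.

```bash
cat >> h.py <<'E'
from scipy.spatial.transform import Rotation as Rot
F=np.array([.6892,-.0770,0]); EN=np.array([.9912,.1321,0]); EN/=np.linalg.norm(EN); Z=np.array([0,0,1.]); TT=np.cross(EN,Z)  # TT ~ -y
def ori(beta,en=EN,sgn=1):
    """tool z at angle beta(deg) below level, along en; jaw axis level"""
    b=np.radians(beta); z=np.cos(b)*en-np.sin(b)*Z; y=sgn*np.cross(en,Z); x=np.cross(y,z)
    return Rot.from_matrix(np.c_[x,y,z]).as_quat(scalar_first=True)
E
python3 - <<'E'
from h import *
S0=(np.array([.57,-.1005,0])-F)@TT; print("s",S0)
def P(d,z,s=S0): return F-d*EN+s*TT+z*Z
for sg in(1,-1):
  print("sgn",sg)
  for nm,p,b in(("start",P(.20,.018),90),("start75",P(.2,.018),75),("st60",P(.2,.018),60),("near75",P(.13,.018),75),("near60",P(.13,.018),60),("near45",P(.13,.018),45),("mid45",P(.1,.07),45),("top45",P(.04,.1),45),("top30",P(.04,.1),30),("grip0",P(.021,.107),0),("grip0b",P(.1,.107),0)):
    print(nm,p,bot.inverse_kinematics(p,ori(b,sgn=sg)))
  C=np.array([.527,.276,0])
  for yaw in(7.5,-7.5,0,-82.5,97.5,20,40): 
    e=np.array([np.cos(np.radians(yaw)),np.sin(np.radians(yaw)),0])
    print("place",yaw,bot.inverse_kinematics(C+.05*e+.03*Z,ori(90,e,sg)),bot.inverse_kinematics(C+.05*e+.25*Z,ori(0,e,sg)))
E
```

```text
s 0.007547152268429212
sgn 1
start [ 0.4919 -0.1109  0.018 ] [-0.3254  0.5991  0.6032  2.1396 -0.6226  0.5807 -0.7059]
start75 [ 0.4919 -0.1109  0.018 ] [ 0.703   0.5588 -0.6348  2.2451  0.9604  0.2927 -2.1616]
st60 [ 0.4919 -0.1109  0.018 ] [ 0.7542  0.5708 -0.6073  2.3914  2.7167  0.2463  2.4452]
near75 [ 0.5613 -0.1017  0.018 ] [ 0.1149  0.535   0.033   2.1298 -0.3727  0.2403 -0.9453]
near60 [ 0.5613 -0.1017  0.018 ] [ 0.2269  0.5384 -0.0491  2.2785  3.8034  0.22    1.2101]
near45 [ 0.5613 -0.1017  0.018 ] [ 0.8971  0.7899 -0.805   2.3679  2.9032  0.5667  2.4191]
mid45 [ 0.5911 -0.0977  0.07  ] [ 0.8603  0.6517 -0.7996  2.306   2.8519  0.4143  2.3648]
top45 [ 0.6505 -0.0898  0.1   ] [ 0.7943  0.6276 -0.7922  2.1775  2.651   0.3086  2.5114]
top30 [ 0.6505 -0.0898  0.1   ] [ 0.9797  0.8585 -0.9947  2.2764  2.9738  0.6757  2.445 ]
grip0 [ 0.6694 -0.0873  0.107 ] [-0.6323  1.521   1.0826  2.3526  2.9449  1.8783  0.3958]
grip0b [ 0.5911 -0.0977  0.107 ] None
place 7.5 [-0.863   0.7073  0.4907  1.8018 -0.4661  0.7497 -1.5643] [-0.9334  0.5592  0.142   2.4156  2.4486  1.3908  1.6217]
pla
[... 1883 characters left out ...]
6982  0.9521] [-1.396   0.6742  0.6026  2.3396  2.065   1.1503 -1.5591]
place 0 [-0.509   0.6524 -0.0044  1.786   0.0042  0.7033  1.0552] [-1.3186  0.6447  0.5543  2.3904  2.2657  1.2089 -1.6413]
place -82.5 [-0.6873  0.5977  0.2847  1.947  -0.2704  0.6334 -0.0992] [-1.2245  0.9237  0.5694  1.6257  0.7544  1.7357 -0.7948]
place 97.5 [-0.358   0.6548 -0.3714  1.8332  0.3431  0.717   2.3519] [ 0.6532  1.0994 -1.1776  1.9496 -0.9709  0.7581 -2.3584]
place 20 [-0.4853  0.6599 -0.0735  1.7703  0.0688  0.7138  1.3243] [ 0.0485  0.7452 -0.9004  2.4141  2.8469  1.5561 -0.9776]
place 40 [-0.4543  0.6638 -0.1553  1.7682  0.1449  0.7207  1.5828] [ 0.5146  1.0481 -1.2713  2.3921  3.2623  1.1345 -0.6377]
```

Level-tool poses are tight, since they need the flipped wrist branch. I'll identify a kinematic model from IK samples so that I can plan continuous paths.

```bash
cat > fit.py <<'E'
from h import *
from scipy.optimize import least_squares
rng=np.random.default_rng(0); data=[]
for _ in range(900):
    p=np.array([rng.uniform(.3,.85),rng.uniform(-.4,.5),rng.uniform(.02,.5)])
    R=Rot.from_matrix(np.array([[0,1,0],[1,0,0],[0,0,-1.]]))
    R=Rot.from_rotvec(rng.normal(0,.9,3))*R
    q=bot.inverse_kinematics(p,R.as_quat(scalar_first=True))
    if q is not None: data.append((q,p,R.as_matrix()))
print(len(data))
np.savez("ik.npz",q=np.array([d[0] for d in data]),p=np.array([d[1] for d in data]),R=np.array([d[2] for d in data]))
E
python3 fit.py
cat > kin.py <<'E'
import numpy as np
from scipy.spatial.transform import Rotation as Rot
def fk_par(x,q):
    # chain: T = prod_i [ fixed_i(trans,rotvec) * Rz(q_i) ] * tool ; q (N,7)
    N=len(q); R=np.tile(np.eye(3),(N,1,1)); p=np.zeros((N,3))
    for i in range(8):
        t=x[6*i:6*i+3]; r=Rot.from_rotvec(x[6*i+3:6*i+6]).as_matrix()
        p=p+R@t; R=R@r
        if i<7:
            c,s=np.cos(q[:,i]),np.sin(q[:,i]); Rz=np.zeros((N,3,3)); Rz[:,0,0]=c;Rz[:,0,1]=-s;Rz[:,1,0]=s;Rz[:,1,1]=c;Rz[:,2,2]=1
            R=R@Rz
    return p,R
E
cat > fit2.py <<'E'
from kin import *
from scipy.optimize import least_squares
np.set_printoptions(precision=4,suppress=True,linewidth=150)
d=np.load("ik.npz"); q,p,R=d["q"],d["p"],d["R"]; n=len(q)//2
def res(x,q,p,R):
    P,RR=fk_par(x,q); return np.r_[(P-p).ravel(),.3*(RR-R).ravel()]
best=None; rng=np.random.default_rng(1)
import itertools
# each joint axis guess: alternate rotations by +-90 about x
for signs in itertools.product([1,-1],repeat=6):
    x=np.zeros(48); 
    for i in range(8): x[6*i:6*i+3]=rng.normal(0,.1,3)
    x[2]=.3; x[3+0]=np.pi if False else 0
    for i,s in enumerate(signs): x[6*(i+1)+3]=s*np.pi/2
    for i in (1,2,3,4,5,6,7): x[6*i+3:6*i+6]+=rng.normal(0,.05,3)
    k=slice(0,n,max(1,n//40))
    r=least_squares(res,x,args=(q[k],p[k],R[k]),max_nfev=60)
    if best is None or r.cost<best.cost:
        best=r; print(signs,r.cost,flush=True)
        if r.cost<1e-3: break
r=least_squares(res,best.x,args=(q[:n],p[:n],R[:n]))
np.save("kin.npy",r.x)
P,RR=fk_par(r.x,q[n:]); print("heldout err",abs(P-p[n:]).max(),abs(RR-R[n:]).max()); print(r.x.reshape(8,6))
E
time python3 fit2.py
```

```text
669
(1, 1, 1, 1, 1, 1) 1.3558740610782703e-09
heldout err 1.0253925486480853e-10 1.6033498140277658e-10
[[ 0.      0.     -0.488  -2.7084  1.592  -0.    ]
 [-0.043  -0.024  -0.7257  1.4122 -0.8217 -0.8341]
 [-0.0007  0.0831 -0.0757  3.0859 -2.1706 -2.1977]
 [-0.1821 -0.0636 -0.6372 -1.7784  4.3543  0.2433]
 [-0.8578 -0.4033 -0.2083  1.0646  1.4942  1.5992]
 [ 0.0178  0.1662  0.4811  3.3913 -2.2658 -1.8912]
 [ 0.1137  0.0621 -0.1675  1.3603  2.7659 -2.5192]
 [-0.      0.     -0.1624 -2.3888  2.0404 -0.    ]]
real	0m10.104s
user	0m18.429s
sys	0m0.172s
```

Kinematics recovered exactly. Next I plan configurations with my own IK.

```bash
cat >> h.py <<'E'
from kin import fk_par
from scipy.optimize import least_squares
X=np.load("kin.npy")
LO=np.array([-2.59,-.33,-1.39,.1,-1.04,.21,-2.66])+.02; HI=np.array([2.59,1.99,1.29,2.45,4.18,1.99,2.66])-.02
def fk(q): p,R=fk_par(X,np.atleast_2d(q)); return p[0],R[0]
def M(beta,en=EN,roll=0):
    """roll=0: jaw level; roll=90: jaw in the vertical plane"""
    b=np.radians(beta); z=np.cos(b)*en-np.sin(b)*Z; y=np.cross(en,Z); x=np.cross(y,z)
    return np.c_[x,y,z]@Rot.from_euler("z",roll,degrees=True).as_matrix()
def ik(p,R,seed,w=.02):
    """pose IK nearest seed, within limits; returns q, err"""
    def f(q,w):
        P,RR=fk(q); return np.r_[(P-p)*10,(Rot.from_matrix(RR.T@R).as_rotvec())*3,w*(q-seed)]
    q=np.clip(seed,LO+1e-6,HI-1e-6)
    for ww in(w,w*.1,1e-5): q=least_squares(f,q,bounds=(LO,HI),args=(ww,)).x
    P,RR=fk(q); return q,np.linalg.norm(P-p)+.2*np.linalg.norm(Rot.from_matrix(RR.T@R).as_rotvec())
def quat(R): return Rot.from_matrix(R).as_quat(scalar_first=True)
S0=.0075
def PP(d,z,s=S0): return F-d*EN+s*TT+z*Z
E
cat > plan1.py <<'E'
from h import *
np.set_printoptions(precision=2,suppress=True,linewidth=150)
rng=np.random.default_rng(0)
def multi(p,R,n=40):
    out=[]
    for _ in range(n):
        q,e=ik(p,R,rng.uniform(LO,HI))
        if e<1e-3:
            m=np.minimum(q-LO,HI-q).min(); out.append((m,q))
    out.sort(key=lambda a:-a[0]); return out
for nm,p,R in(("grip r90",PP(.021,.107),M(0,roll=90)),("grip r-90",PP(.021,.107),M(0,roll=-90)),("back r90",PP(.08,.107),M(0,roll=90)),("back r-90",PP(.08,.107),M(0,roll=-90)),("grip b20",PP(.021,.107),M(20,roll=90)),
  ("scoop60",PP(.13,.018),M(60)),("scoop60'",PP(.13,.018),M(60,roll=180)),("up60",PP(.04,.1),M(60)),("push90",PP(.2,.018),M(90)),("push90'",PP(.2,.018),M(90,roll=180))):
    o=multi(p,R,25); print(nm,len(o)); 
    for m,q in o[:4]: print("   %.2f"%m,q)
E
time python3 plan1.py
```

```text
grip r90 15
   0.16 [ 1.18  1.53 -1.21  2.27  3.55  1.01  1.21]
   0.16 [ 1.05  1.31 -1.01  2.27  3.61  1.15  0.91]
   0.15 [ 0.78  1.06 -0.66  2.28  3.61  1.37  0.54]
   0.15 [ 0.73  1.03 -0.59  2.28  3.6   1.41  0.48]
grip r-90 18
   0.08 [-0.61  1.47  1.04  2.35  2.98  1.89  2.04]
   0.08 [-0.65  1.57  1.12  2.35  2.91  1.87  1.9 ]
   0.08 [-0.66  1.58  1.12  2.35  2.91  1.87  1.89]
   0.00 [-0.3   1.09  0.61  2.34  3.27  1.85  2.64]
back r90 18
   0.06 [ 1.23  1.47 -1.13  2.37  3.62  1.08  1.14]
   0.06 [ 1.23  1.46 -1.11  2.37  3.62  1.09  1.12]
   0.04 [ 0.96  1.15 -0.77  2.39  3.68  1.36  0.7 ]
   0.03 [ 0.7   1.01 -0.47  2.4   3.66  1.54  0.44]
back r-90 14
   0.06 [ 1.33  1.68 -1.28  2.37  3.52  0.95 -1.73]
   0.06 [ 1.32  1.64 -1.26  2.37  3.54  0.97 -1.77]
   0.05 [ 1.2   1.41 -1.07  2.38  3.64  1.12 -2.09]
   0.05 [ 1.07  1.25 -0.91  2.38  3.68  1.25 -2.29]
grip b20 20
   0.16 [ 1.1   1.14 -1.18  2.27  3.04  0.85  1.12]
   0.15 [ 1.03  1.03 -1.06  2.28  3.14  0.85  0.92]
   0.15 [ 0.92  0.91 -0.9   2.28  3.24  0.87  0.7 ]
   0.13 [ 0.48  0.7  -0.34  2.3   3.43  1.    0.17
[... 426 characters left out ...]
 0.38]
up60 5
   0.09 [ 0.76  0.61 -0.83  2.03  1.17  0.32 -2.36]
   0.04 [ 1.03  0.94 -1.33  2.02  1.51  0.75 -2.5 ]
   0.00 [ 0.65  0.55 -0.66  2.04  0.99  0.23 -2.21]
   0.00 [ 0.65  0.55 -0.66  2.04  0.99  0.23 -2.21]
push90 11
   0.35 [ 0.66  0.63 -0.68  2.08  0.65  0.65 -1.89]
   0.34 [ 0.55  0.58 -0.52  2.09  0.51  0.6  -1.77]
   0.30 [-0.23  0.57  0.47  2.13 -0.49  0.54 -0.84]
   0.29 [ 0.3   0.53 -0.21  2.1   0.21  0.52 -1.49]
push90' 17
   0.36 [ 0.88  0.77 -1.    2.07  0.92  0.83  1.02]
   0.36 [ 0.86  0.75 -0.96  2.07  0.89  0.8   1.04]
   0.36 [ 0.86  0.75 -0.96  2.07  0.89  0.8   1.05]
   0.35 [ 0.67  0.63 -0.68  2.08  0.65  0.65  1.24]
real	1m0.277s
user	0m57.351s
sys	0m0.206s
```

```bash
cat >> h.py <<'E'
def axes(q):
    p=np.zeros(3);R=np.eye(3);out=[]
    for i in range(8):
        p=p+R@X[6*i:6*i+3]; R=R@Rot.from_rotvec(X[6*i+3:6*i+6]).as_matrix()
        if i<7:
            out.append((p.copy(),R[:,2].copy())); R=R@Rot.from_euler("z",q[i]).as_matrix()
    return out
def near(a,b): # closest points on two axes
    A=np.c_[a[1],-b[1]]; s=np.linalg.lstsq(A,b[0]-a[0],rcond=None)[0]; return a[0]+s[0]*a[1],b[0]+s[1]*b[1]
def joints(q):
    o=axes(q); return [near(o[i],o[i+1]) for i in range(6)]
E
cat > plan2.py <<'E'
from h import *
np.set_printoptions(precision=3,suppress=True,linewidth=150)
q=np.array([.8,.72,-.9,2.07,.85,.75,1.08])
for a,b in joints(q): print(a,b)
def chain(poses,seed,show=1):
    prev=seed;out=[]
    for i,(p,R) in enumerate(poses):
        q,e=ik(p,R,prev); j=joints(q)
        if i%show==0 or e>1e-3: print("e%.4f"%e,q,"dq%.2f"%abs(q-prev).max(),"el z %.2f %.2f wr"%(j[2][0][2],j[3][1][2]),j[4][0])
        out.append(q);prev=q
    return out
print("push"); A=chain([(PP(d,.018),M(90,roll=180)) for d in(.2,.16,.13)],q)
print("scoop"); B=chain([(PP(d,z),M(b,roll=180)) for d,z,b in((.17,.03,80),(.15,.018,70),(.13,.018,60),(.125,.04,60),(.11,.06,60),(.08,.09,60),(.05,.1,60),(.04,.1,50),(.04,.1,40))],A[-1])
print("grip"); G=chain([(PP(d,z),M(b,roll=r)) for d,z,b,r in((.1,.15,40,160),(.1,.15,20,120),(.1,.15,10,90),(.08,.12,0,90),(.08,.107,0,90),(.05,.107,0,90),(.021,.107,0,90))],B[-1])
print("place"); C=np.array([.527,.276,0])
poses=[(PP(.021,z),M(0,roll=90)) for z in(.14,.2)]+[(PP(.06,z),M(0,roll=90)) for z in(.25,.30)]
a=PP(.06,.30); e1=np.array([np.cos(np.radians(-7.5)),np.sin(np.radians(-7.5)),0]); b=C+.05*e1+.2*Z
for u in np.linspace(0,1,13)[1:]:
    yaw=np.radians(7.6-15.1*u); e=np.array([np.cos(yaw),np.sin(yaw),0]); poses.append((a+(b-a)*u,M(90*u,e,roll=90)))
poses.append((C+.05*e1+.021*Z,M(90,e1,roll=90)))
D=chain(poses,G[-1])
E
python3 plan2.py
```

```text
[0.    0.    0.238] [0.    0.    0.238]
[-0.019 -0.018  0.238] [-0.019 -0.018  0.238]
[ 0.236 -0.281  0.654] [ 0.236 -0.281  0.654]
[ 0.235 -0.294  0.646] [ 0.235 -0.294  0.646]
[ 0.496 -0.102  0.31 ] [ 0.496 -0.102  0.31 ]
[ 0.496 -0.102  0.31 ] [ 0.496 -0.102  0.31 ]
push
e0.0000 [ 0.818  0.717 -0.897  2.076  0.838  0.762  1.087] dq0.02 el z 0.66 0.65 wr [ 0.492 -0.111  0.31 ]
e0.0000 [ 0.772  0.757 -0.89   1.989  0.83   0.809  1.098] dq0.09 el z 0.64 0.63 wr [ 0.531 -0.105  0.31 ]
e0.0000 [ 0.738  0.788 -0.884  1.922  0.824  0.844  1.109] dq0.07 el z 0.63 0.62 wr [ 0.561 -0.101  0.31 ]
scoop
e0.0000 [ 0.829  0.668 -0.879  2.118  0.937  0.576  1.01 ] dq0.27 el z 0.67 0.67 wr [ 0.471 -0.113  0.318]
e0.0000 [ 0.758  0.637 -0.742  2.191  1.27   0.318  0.697] dq0.33 el z 0.68 0.68 wr [ 0.442 -0.117  0.292]
e0.0000 [ 0.979  0.815 -1.022  2.24   1.905  0.477  0.203] dq0.64 el z 0.62 0.61 wr [ 0.416 -0.121  0.271]
e0.0000 [ 0.976  0.755 -1.021  2.225  1.794  0.435  0.28 ] dq0.11 el z 0.64 0.63 wr [ 0.421 -0.12   0.293]
e0.0000 [ 0.966  0.72  -1.027  2.188  1.655  0.418  0.395] dq0.14 el z
[... 2313 characters left out ...]
92  2.092  1.336  0.728  1.669] dq0.25 el z 0.74 0.73 wr [0.421 0.122 0.473]
e0.0000 [ 0.59   0.52  -1.307  2.005  1.173  0.871  1.768] dq0.16 el z 0.72 0.71 wr [0.448 0.155 0.486]
e0.0000 [ 0.502  0.591 -1.304  1.914  1.053  1.001  1.824] dq0.13 el z 0.70 0.69 wr [0.478 0.186 0.495]
e0.0000 [ 0.418  0.661 -1.293  1.822  0.954  1.116  1.855] dq0.12 el z 0.68 0.67 wr [0.51  0.216 0.499]
e0.0000 [ 0.34   0.731 -1.28   1.728  0.867  1.218  1.871] dq0.10 el z 0.65 0.64 wr [0.543 0.244 0.498]
e0.0000 [ 0.27   0.801 -1.267  1.635  0.788  1.309  1.878] dq0.09 el z 0.62 0.61 wr [0.576 0.27  0.492]
e0.0000 [ 0.196  0.986 -1.104  1.754  1.004  1.082  1.74 ] dq0.23 el z 0.54 0.53 wr [0.576 0.27  0.313]
```

```bash
cat >> h.py <<'E'
def st(msg=""):
    o=bot.observe(); f=o["contact_force"]; P=np.array(o["ee_pos"]); d=P-F
    print(msg,"t%.2f d%.4f s%.4f z%.4f"%(o["t"],-d@EN,d@TT,P[2]),"Fn %.1f Ft %.1f Fz %.1f"%(f@EN,f@TT,f[2]),"w%.4f"%o["grip_width"]); return o
def go(p,R,w=.02):
    q,e=ik(p,R,np.array(bot.observe()["qpos"]),w)
    assert e<1e-3,(e,q); bot.movej(q); return q
E
python3 - <<'E'
from h import *
q,e=ik(PP(.215,.13),M(90,roll=180),np.array([.8,.72,-.9,2.07,.85,.75,1.08])); print(q,e)
bot.movej(q); st("hover")
bot.grip(.06,30); st("grip")
bot.move_linear(PP(.215,.04),velocity=.15); o=st("low"); f0=np.array(o["contact_force"])
z=.04
while z>.006:
    z-=.003; bot.move_linear(PP(.215,z),velocity=.05); o=st()
    if o["contact_force"][2]-f0[2]>2: break
bot.sleep(.1);st()
E
```

```text
[ 0.9909  0.5566 -1.0957  2.0372  0.6261  0.9302  1.2602] 3.1826657484553943e-12
hover t2.90 d0.2146 s0.0069 z0.1302 Fn -1.8 Ft -0.5 Fz -0.1 w0.0855
grip t3.27 d0.2149 s0.0073 z0.1300 Fn 0.1 Ft 0.7 Fz 0.2 w0.0600
low t4.03 d0.2144 s0.0073 z0.0405 Fn 0.2 Ft 0.1 Fz -0.6 w0.0600
 t4.28 d0.2147 s0.0077 z0.0375 Fn -0.1 Ft 0.2 Fz -0.4 w0.0598
 t4.53 d0.2151 s0.0076 z0.0340 Fn -0.0 Ft -0.6 Fz -0.0 w0.0601
 t4.78 d0.2152 s0.0075 z0.0308 Fn 0.3 Ft -0.0 Fz -0.4 w0.0599
 t5.03 d0.2151 s0.0075 z0.0278 Fn -0.0 Ft 0.7 Fz -0.6 w0.0603
 t5.28 d0.2151 s0.0075 z0.0248 Fn -0.0 Ft -0.0 Fz 0.3 w0.0598
 t5.53 d0.2151 s0.0075 z0.0218 Fn 0.4 Ft -0.1 Fz 0.4 w0.0599
 t5.78 d0.2151 s0.0075 z0.0188 Fn 0.5 Ft 0.3 Fz -0.5 w0.0598
 t6.03 d0.2151 s0.0075 z0.0158 Fn 0.2 Ft -0.2 Fz -0.4 w0.0598
 t6.28 d0.2151 s0.0075 z0.0128 Fn 0.0 Ft -0.2 Fz 0.3 w0.0599
 t6.53 d0.2152 s0.0075 z0.0098 Fn 0.7 Ft 0.6 Fz -0.3 w0.0602
 t6.78 d0.2146 s0.0074 z0.0089 Fn -5.9 Ft 1.4 Fz 22.4 w0.0596
 t6.88 d0.2146 s0.0074 z0.0089 Fn -5.6 Ft 0.8 Fz 20.7 w0.0599
```

Run:
```python
from h import *
bot.move_linear(PP(.215,.0135),velocity=.05); 
bot.move_linear(PP(.15,.0135),velocity=.05); st()
bot.move_linear(PP(.127,.0135),velocity=.03); o=st()
d=.127
while d>.115:
    d-=.001; bot.move_linear(PP(d,.0135),velocity=.02); o=st()
    if o["contact_force"]@EN<-4: break
cv2.imwrite("pics/top1.png",cv2.resize(bot.camera("top")[130:330,240:460,::-1],None,fx=3,fy=3,interpolation=cv2.INTER_CUBIC))
```

```text
t8.61 d0.1498 s0.0075 z0.0137 Fn 0.2 Ft -1.4 Fz -0.3 w0.0601
 t9.53 d0.1267 s0.0074 z0.0136 Fn -0.4 Ft 0.4 Fz -0.1 w0.0603
 t9.78 d0.1260 s0.0075 z0.0136 Fn -0.4 Ft 0.5 Fz 0.2 w0.0599
 t10.03 d0.1252 s0.0075 z0.0135 Fn -0.2 Ft -0.8 Fz 0.9 w0.0599
 t10.28 d0.1239 s0.0075 z0.0134 Fn -0.3 Ft -0.0 Fz 0.1 w0.0602
 t10.53 d0.1228 s0.0075 z0.0135 Fn -0.5 Ft 0.3 Fz -0.3 w0.0601
 t10.78 d0.1218 s0.0075 z0.0135 Fn -0.8 Ft -0.7 Fz -0.9 w0.0598
 t11.03 d0.1216 s0.0075 z0.0135 Fn -3.3 Ft 0.5 Fz 1.7 w0.0605
 t11.28 d0.1216 s0.0075 z0.0133 Fn -6.6 Ft 0.0 Fz 4.8 w0.0600
```

View pics/top1.png

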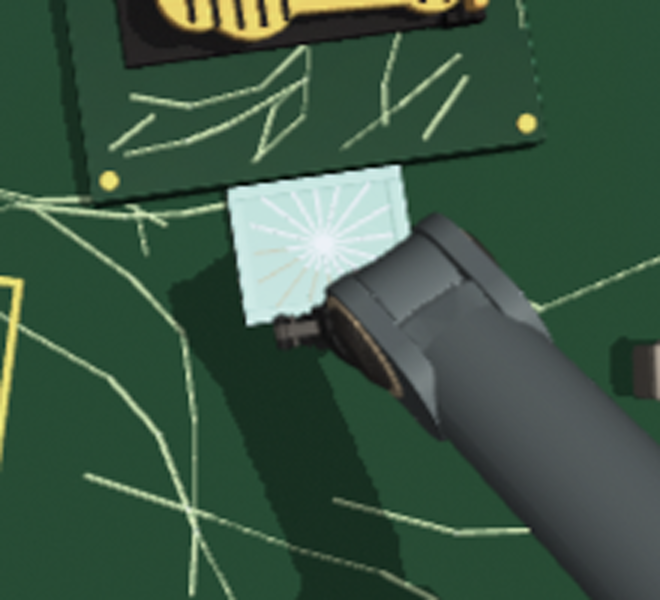

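Dish lies flush to the plinth: its far edge meets the face line, and the finger force rose at d = 0.1216, against 0.121 expected.

Next is a friction lift with the tool kept vertical. The fingertip corner follows the arc about the foot of the plinth while normal force is held near 8 N.

```bash
cat > lift.py <<'E'
from h import *
import sys,json
R=M(90,roll=180); FW=.011; TIP=.0093; RHO=np.hypot(.110,.010)
def cmd(phi,pr):
    d=(RHO-pr)*np.cos(phi)+FW; z=(RHO-pr)*np.sin(phi)+TIP
    return PP(d,z)
def force(phi):
    f=np.array(bot.observe()["contact_force"]); u=np.cos(phi)*EN-np.sin(phi)*Z; ta=np.sin(phi)*EN+np.cos(phi)*Z
    return -(f@u),-(f@ta)
def run(phi,pr,phi_end,step,N0=8.,log=2):
    i=0
    while phi<phi_end-1e-4:
        N,T=force(phi)
        if i%log==0: st("phi%.1f pr%.2fmm N%.1f T%.1f"%(np.degrees(phi),pr*1e3,N,T))
        if N>25: print("STOP high"); break
        pr+=np.clip((N0-N)*.00006,-.0006,.0005)
        if pr>.009: print("STOP press"); break
        if N>.55*N0: phi=min(phi+np.radians(step),phi_end)
        bot.move_linear(cmd(phi,pr),velocity=.03); i+=1
    N,T=force(phi); st("END phi%.1f pr%.2fmm N%.1f T%.1f"%(np.degrees(phi),pr*1e3,N,T))
    json.dump([phi,pr],open("lift.json","w")); return phi,pr
E
python3 - <<'E'
from lift import *
phi=np.arctan2(.010,.110)
bot.move_linear(PP(.1235,.0133),velocity=.05)
bot.move_linear(PP(.1235,.0193),velocity=.05); st("pre")
pr=-.0006
for _ in range(8):
    bot.move_linear(cmd(phi,pr),velocity=.03); N,T=force(phi); print("%.2f N%.1f T%.1f"%(pr*1e3,N,T))
    if N>7: break
    pr+=.0004
phi,pr=run(phi,pr,np.radians(14),1.,log=1)
cv2.imwrite("pics/sc2.png",cv2.resize(bot.camera("scene")[130:270,160:340,::-1],None,fx=4,fy=4,interpolation=cv2.INTER_CUBIC))
E
```

```text
pre t11.84 d0.1227 s0.0075 z0.0199 Fn 0.5 Ft 0.0 Fz 0.9 w0.0601
-0.60 N0.8 T-0.2
-0.20 N1.6 T-1.8
0.20 N5.1 T-2.1
0.60 N6.2 T-3.2
1.00 N7.9 T-4.1
phi5.2 pr1.00mm N7.9 T-4.1 t13.09 d0.1216 s0.0075 z0.0190 Fn -7.4 Ft 0.5 Fz 4.8 w0.0597
phi6.2 pr1.01mm N5.1 T1.6 t13.34 d0.1216 s0.0075 z0.0201 Fn -5.3 Ft -0.3 Fz -1.0 w0.0601
phi7.2 pr1.18mm N5.9 T3.0 t13.59 d0.1216 s0.0075 z0.0220 Fn -6.2 Ft -0.4 Fz -2.3 w0.0600
phi8.2 pr1.31mm N6.7 T2.6 t13.84 d0.1216 s0.0075 z0.0237 Fn -7.0 Ft -0.3 Fz -1.6 w0.0600
phi9.2 pr1.38mm N6.7 T2.1 t14.09 d0.1216 s0.0075 z0.0255 Fn -7.0 Ft -0.6 Fz -1.0 w0.0603
phi10.2 pr1.46mm N7.5 T3.3 t14.34 d0.1215 s0.0075 z0.0272 Fn -8.0 Ft -0.5 Fz -1.9 w0.0600
phi11.2 pr1.49mm N9.1 T2.6 t14.59 d0.1214 s0.0075 z0.0290 Fn -9.4 Ft -0.6 Fz -0.8 w0.0600
phi12.2 pr1.42mm N9.1 T2.6 t14.84 d0.1214 s0.0075 z0.0308 Fn -9.5 Ft -0.3 Fz -0.6 w0.0601
phi13.2 pr1.35mm N8.9 T2.8 t15.09 d0.1212 s0.0076 z0.0326 Fn -9.3 Ft -1.5 Fz -0.7 w0.0601
END phi14.0 pr1.30mm N9.3 T2.8 t15.34 d0.1211 s0.0075 z0.0341 Fn -9.7 Ft 0.5 Fz -0.4 w0.0599
```

View pics/sc2.png

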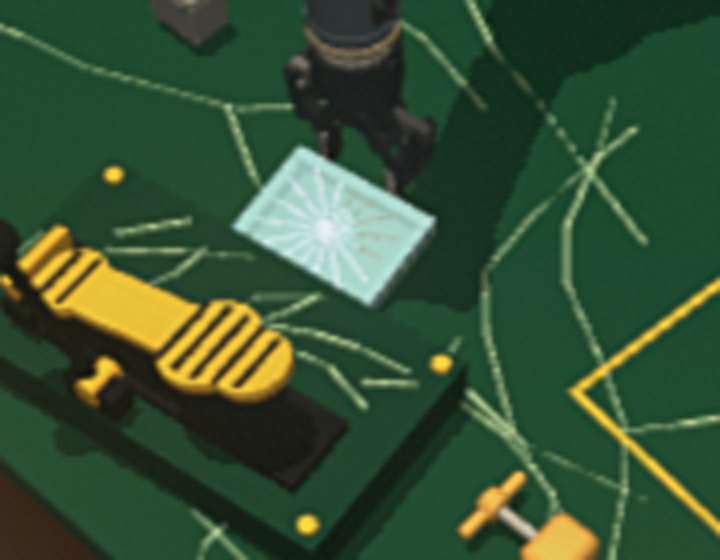

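The near edge is rising with the fingers (tangential force steady at about 2.7 N, no slip). I continue.

Run:
```python
from lift import *
phi,pr=json.load(open("lift.json"))
phi,pr=run(phi,pr,np.radians(50),2.,log=2)
cv2.imwrite("pics/sc3.png",cv2.resize(bot.camera("scene")[130:270,160:340,::-1],None,fx=4,fy=4,interpolation=cv2.INTER_CUBIC))
```

```text
phi14.0 pr1.30mm N8.7 T2.6 t15.39 d0.1211 s0.0076 z0.0340 Fn -9.1 Ft -0.3 Fz -0.4 w0.0599
phi18.0 pr1.11mm N11.1 T3.1 t15.94 d0.1202 s0.0075 z0.0413 Fn -11.6 Ft -0.4 Fz 0.5 w0.0601
phi22.0 pr0.64mm N13.8 T3.6 t16.49 d0.1188 s0.0076 z0.0484 Fn -14.2 Ft -0.3 Fz 1.8 w0.0602
phi26.0 pr-0.06mm N16.4 T4.3 t17.04 d0.1169 s0.0076 z0.0557 Fn -16.6 Ft -0.4 Fz 3.4 w0.0601
phi30.0 pr-1.06mm N16.2 T3.1 t17.61 d0.1138 s0.0076 z0.0634 Fn -15.6 Ft 0.4 Fz 5.4 w0.0597
phi34.0 pr-2.11mm N17.1 T2.8 t18.18 d0.1102 s0.0076 z0.0710 Fn -15.8 Ft -0.6 Fz 7.2 w0.0602
phi38.0 pr-3.17mm N17.6 T3.6 t18.74 d0.1057 s0.0076 z0.0785 Fn -16.1 Ft 0.7 Fz 8.0 w0.0596
phi42.0 pr-4.33mm N17.0 T1.4 t19.31 d0.1001 s0.0076 z0.0861 Fn -13.6 Ft -0.2 Fz 10.3 w0.0599
phi46.0 pr-5.29mm N14.5 T2.4 t19.88 d0.0936 s0.0076 z0.0932 Fn -11.8 Ft 0.4 Fz 8.8 w0.0602
END phi50.0 pr-5.98mm N11.2 T1.2 t20.44 d0.0863 s0.0075 z0.0996 Fn -8.1 Ft 0.7 Fz 7.8 w0.0601
```

View pics/sc3.png

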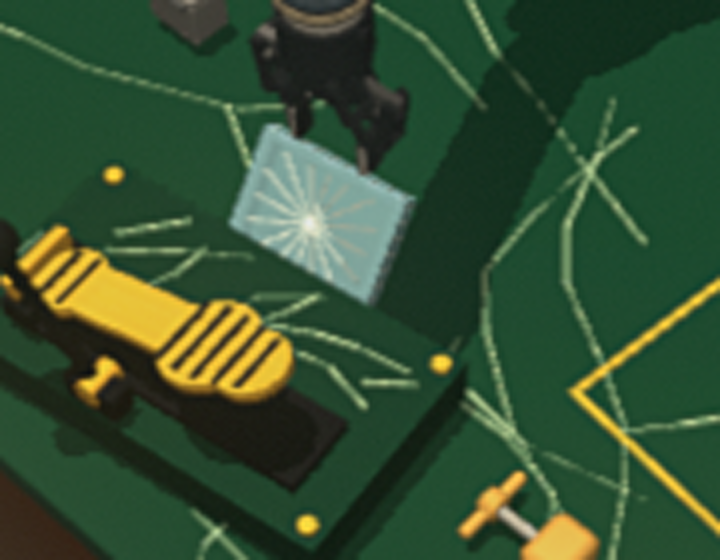

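The radius drift came from my arc parametrisation: the true locus is d=10sinθ+110cosθ, z=110sinθ+10cosθ. The measured tip fits θ ≈ 52° to within 3 mm. I switch to the right locus and a gentler force.

```bash
cat > lift2.py <<'E'
from h import *
import json
h=.010
def C(t): return np.array([.010*np.sin(t)+.110*np.cos(t), .110*np.sin(t)+.010*np.cos(t)])
def force(t):
    f=np.array(bot.observe()["contact_force"]); return -(f@(np.cos(t)*EN-np.sin(t)*Z)),-(f@(np.sin(t)*EN+np.cos(t)*Z))
def run(c,t,t_end,step,N0,Tmax=6,log=2):
    i=0
    while t<t_end-1e-4:
        N,T=force(t)
        if i%log==0: st("th%.1f N%.1f T%.1f"%(np.degrees(t),N,T))
        if N>25 or T>Tmax: print("STOP"); break
        c=c+np.clip((N0-N)*.0001,-.0008,.0005)*np.array([-np.cos(t),-np.sin(t)])
        if N>.4*N0:
            t2=min(t+np.radians(step),t_end); c=c+C(t2)-C(t); t=t2
        bot.move_linear(PP(c[0],c[1]),velocity=.03); i+=1
    N,T=force(t); st("END th%.1f N%.1f T%.1f"%(np.degrees(t),N,T)); json.dump([list(c),t],open("l2.json","w")); return c,t
E
python3 - <<'E'
from lift2 import *
import lift
phi,pr=json.load(open("lift.json")); P=lift.cmd(phi,pr)-F; c=np.array([-P@EN,P[2]])
c,t=run(c,np.radians(52),np.radians(80),2.,7.)
cv2.imwrite("pics/sc4.png",cv2.resize(bot.camera("scene")[130:270,160:340,::-1],None,fx=4,fy=4,interpolation=cv2.INTER_CUBIC))
E
```

```text
th52.0 N10.7 T1.4 t20.49 d0.0864 s0.0075 z0.0995 Fn -7.7 Ft 1.0 Fz 7.5 w0.0598
th56.0 N8.7 T0.3 t21.02 d0.0799 s0.0075 z0.1042 Fn -5.1 Ft -0.1 Fz 7.0 w0.0600
th60.0 N7.9 T1.7 t21.56 d0.0732 s0.0075 z0.1082 Fn -5.4 Ft 0.0 Fz 5.9 w0.0600
th64.0 N6.0 T0.1 t22.09 d0.0663 s0.0074 z0.1115 Fn -2.7 Ft -0.2 Fz 5.3 w0.0601
th68.0 N7.0 T0.3 t22.62 d0.0592 s0.0074 z0.1142 Fn -2.9 Ft 0.2 Fz 6.4 w0.0602
th72.0 N6.3 T0.5 t23.17 d0.0518 s0.0074 z0.1163 Fn -2.4 Ft 0.7 Fz 5.8 w0.0598
th76.0 N5.2 T-0.5 t23.72 d0.0442 s0.0073 z0.1178 Fn -0.8 Ft 0.1 Fz 5.2 w0.0599
END th80.0 N5.2 T-0.7 t24.27 d0.0364 s0.0073 z0.1188 Fn -0.2 Ft 0.4 Fz 5.3 w0.0603
```

View pics/sc4.png

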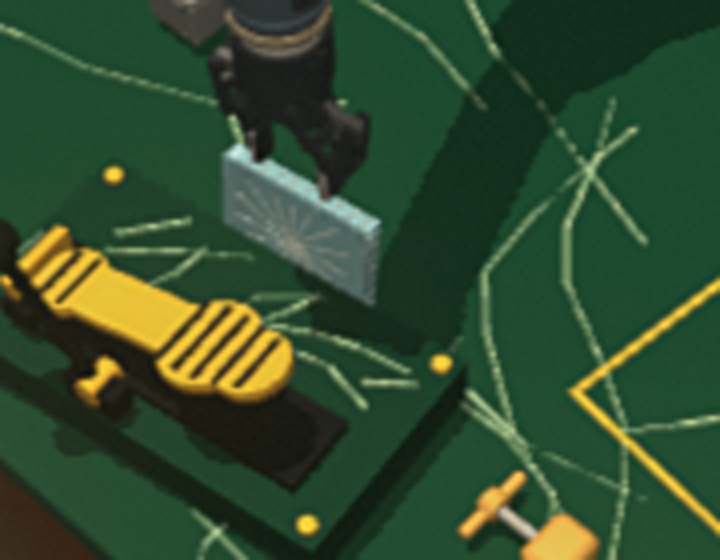

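Run:
```python
from lift2 import *
c,t=json.load(open("l2.json")); c=np.array(c)
c,t=run(c,t,np.radians(91),1.5,5.,Tmax=3.5,log=1)
cv2.imwrite("pics/sc5.png",cv2.resize(bot.camera("scene")[130:270,160:340,::-1],None,fx=4,fy=4,interpolation=cv2.INTER_CUBIC))
cv2.imwrite("pics/top5.png",cv2.resize(bot.camera("top")[130:270,280:460,::-1],None,fx=4,fy=4,interpolation=cv2.INTER_CUBIC))
```

```text
th80.0 N5.9 T-0.5 t24.32 d0.0364 s0.0074 z0.1187 Fn -0.6 Ft -0.1 Fz 5.9 w0.0598
th81.5 N6.0 T-0.8 t24.57 d0.0338 s0.0074 z0.1189 Fn -0.1 Ft -0.0 Fz 6.0 w0.0602
th83.0 N6.4 T-0.3 t24.82 d0.0310 s0.0073 z0.1191 Fn -0.5 Ft -0.1 Fz 6.4 w0.0602
th84.5 N7.1 T-1.3 t25.07 d0.0284 s0.0073 z0.1191 Fn 0.6 Ft -0.6 Fz 7.2 w0.0600
th86.0 N6.6 T-0.7 t25.32 d0.0258 s0.0074 z0.1191 Fn 0.2 Ft 0.1 Fz 6.6 w0.0600
th87.5 N5.3 T-1.1 t25.57 d0.0230 s0.0074 z0.1191 Fn 0.8 Ft 0.2 Fz 5.4 w0.0598
th89.0 N5.7 T-0.6 t25.82 d0.0201 s0.0074 z0.1190 Fn 0.5 Ft 1.0 Fz 5.7 w0.0602
th90.5 N10.2 T3.2 t26.07 d0.0185 s0.0073 z0.1192 Fn -3.1 Ft -0.1 Fz 10.2 w0.0598
END th91.0 N9.8 T4.8 t26.32 d0.0183 s0.0074 z0.1192 Fn -4.7 Ft 0.3 Fz 9.9 w0.0603
```

View pics/sc5.png

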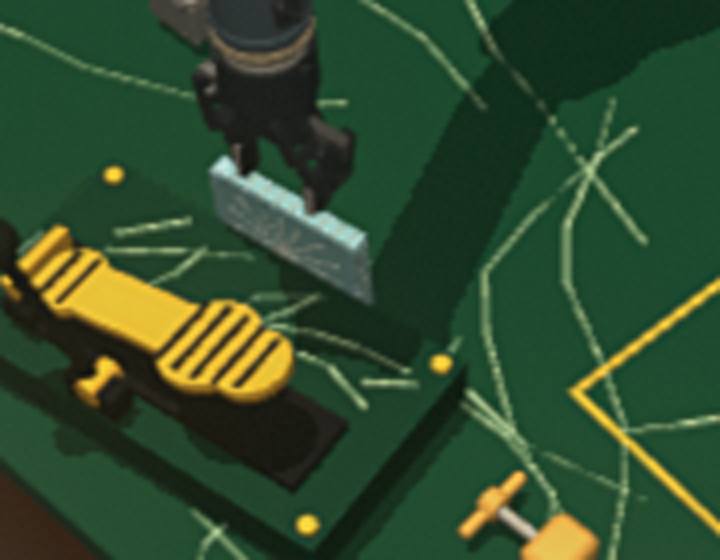

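View pics/top5.png

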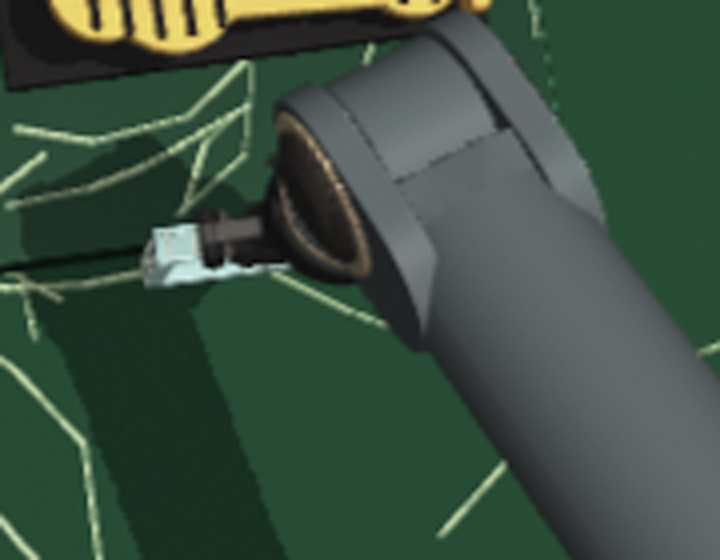

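Dish stands on its long edge flush against the plinth: the top view shows the thin strip and tangential force rose on contact. I plan the withdrawal and level approach offline.

```bash
cat > plan3.py <<'E'
from h import *
np.set_printoptions(precision=3,suppress=True,linewidth=150)
q0=np.array(bot.observe()["qpos"]); print("now",q0)
g=np.array([.75,1.04,-.62,2.28,3.61,1.39,.5])
L=[("grip",PP(.021,.107),M(0,roll=90)),("back",PP(.08,.109),M(0,roll=90)),("hi",PP(.08,.20),M(0,roll=90))]
Q={}
s=g
for n,p,R in L:
    q,e=ik(p,R,s); Q[n]=q; s=q; j=joints(q); print(n,e,q,"elbow",j[3][0],"wr",j[4][0])
q,e=ik(PP(.06,.27),M(60,roll=150),(q0+s)/2); Q["mid"]=q; print("mid",e,q)
q,e=ik(PP(.0185,.2),M(90,roll=180),q0); Q["up"]=q; print("up",e,q)
np.savez("wp.npz",**Q)
def sim(a,b):
    for u in np.linspace(0,1,9):
        q=a+(b-a)*u; p,R=fk(q); j=joints(q); d=p-F
        pts=[p+R@np.array([x,y,z]) for x in(-.04,.04) for y in(-.057,.057) for z in(.014,-.06)]
        print("  d%.3f z%.3f zaxis"%(-d@EN,p[2]),R[:,2],"minz %.3f"%min(x[2] for x in pts),"mind %.3f"%min(-(x-F)@EN for x in pts),"wr z%.2f el z%.2f"%(j[4][0][2],j[3][0][2]))
for a,b in(("up","mid"),("mid","hi"),("hi","back")):
    print(a,b,"dq",abs(Q[a]-Q[b]).max()); sim(Q[a],Q[b])
E
python3 plan3.py
```

```text
now [ 0.663  0.798 -0.954  1.606  0.708  1.116  1.23 ]
grip 6.236001987862106e-14 [ 0.748  1.043 -0.619  2.284  3.607  1.394  0.505] elbow [ 0.328 -0.357  0.509] wr [ 0.38  -0.126  0.107]
back 8.174083915113471e-13 [ 0.802  1.045 -0.592  2.394  3.669  1.474  0.535] elbow [ 0.308 -0.375  0.508] wr [ 0.322 -0.134  0.109]
hi 3.162128771006255e-11 [ 0.97   0.878 -0.836  2.43   3.555  1.271  0.538] elbow [ 0.215 -0.379  0.583] wr [ 0.322 -0.134  0.2  ]
mid 2.3991400807428153e-11 [ 1.162  0.55  -1.37   1.913  0.819  0.685  1.659]
up 9.59300537445094e-13 [ 0.689  0.723 -1.009  1.536  0.634  1.238  1.284]
up mid dq 0.5534870720214313
  d0.019 z0.200 zaxis [ 0. -0. -1.] minz 0.186 mind -0.021 wr z0.49 el z0.64
  d0.022 z0.208 zaxis [ 0.069  0.01  -0.998] minz 0.191 mind -0.022 wr z0.50 el z0.65
  d0.025 z0.216 zaxis [ 0.138  0.018 -0.99 ] minz 0.196 mind -0.022 wr z0.51 el z0.66
  d0.030 z0.225 zaxis [ 0.205  0.026 -0.979] minz 0.201 mind -0.022 wr z0.51 el z0.67
  d0.034 z0.234 zaxis [ 0.269  0.033 -0.962] minz 0.206 mind -0.020 wr z0.52 el z0.67
  d0.040 z0.243 zaxis [ 0.331  0.04  -0.943] 
[... 1162 characters left out ...]
] minz 0.143 mind 0.066 wr z0.20 el z0.58
  d0.079 z0.189 zaxis [0.992 0.13  0.001] minz 0.132 mind 0.065 wr z0.19 el z0.57
  d0.078 z0.178 zaxis [0.992 0.128 0.002] minz 0.121 mind 0.064 wr z0.18 el z0.56
  d0.078 z0.167 zaxis [0.992 0.127 0.003] minz 0.110 mind 0.063 wr z0.17 el z0.56
  d0.078 z0.156 zaxis [0.992 0.127 0.003] minz 0.098 mind 0.063 wr z0.15 el z0.55
  d0.078 z0.144 zaxis [0.992 0.127 0.003] minz 0.087 mind 0.063 wr z0.14 el z0.54
  d0.078 z0.132 zaxis [0.992 0.128 0.002] minz 0.075 mind 0.064 wr z0.13 el z0.53
  d0.079 z0.121 zaxis [0.992 0.13  0.001] minz 0.064 mind 0.065 wr z0.12 el z0.52
  d0.080 z0.109 zaxis [ 0.991  0.132 -0.   ] minz 0.052 mind 0.066 wr z0.11 el z0.51
```

Run:
```python
from h import *
W=np.load("wp.npz")
bot.move_linear(PP(.0188,.1195),velocity=.03); st("ease")
bot.move_linear(PP(.0188,.150),velocity=.05); st("off")
bot.movej(W["up"]); bot.movej(W["mid"]); bot.movej(W["hi"]); st("hi")
bot.grip(.04,40); st()
sc=bot.camera("scene"); tp=bot.camera("top")
cv2.imwrite("pics/sc6r.png",sc[:,:,::-1]);cv2.imwrite("pics/top6r.png",tp[:,:,::-1])
cv2.imwrite("pics/sc6.png",cv2.resize(sc[130:270,160:340,::-1],None,fx=4,fy=4,interpolation=cv2.INTER_CUBIC))
cv2.imwrite("pics/top6.png",cv2.resize(tp[130:270,280:460,::-1],None,fx=4,fy=4,interpolation=cv2.INTER_CUBIC))
```

```text
ease t26.67 d0.0183 s0.0076 z0.1195 Fn 0.1 Ft 0.2 Fz -0.6 w0.0601
off t27.43 d0.0190 s0.0076 z0.1499 Fn -0.3 Ft 0.5 Fz -0.6 w0.0602
hi t30.68 d0.0795 s0.0077 z0.2001 Fn -0.2 Ft -0.6 Fz 0.4 w0.0601
 t31.01 d0.0800 s0.0076 z0.2001 Fn -0.5 Ft 0.2 Fz 0.2 w0.0400
```

View pics/sc6.png

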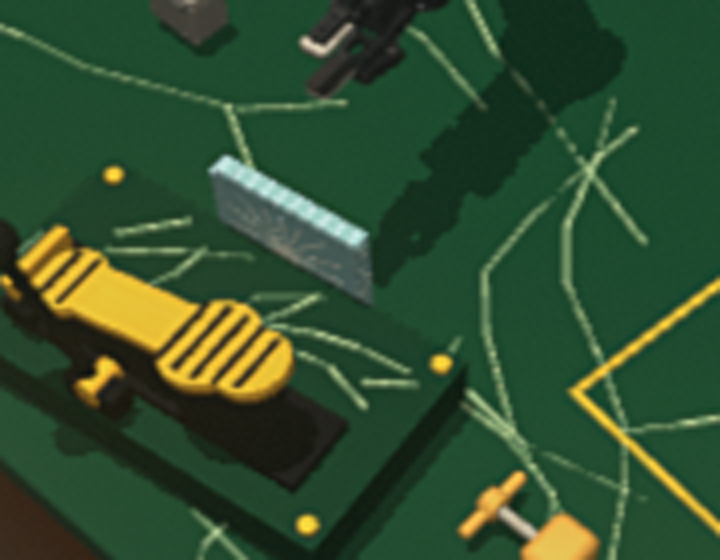

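View pics/top6.png

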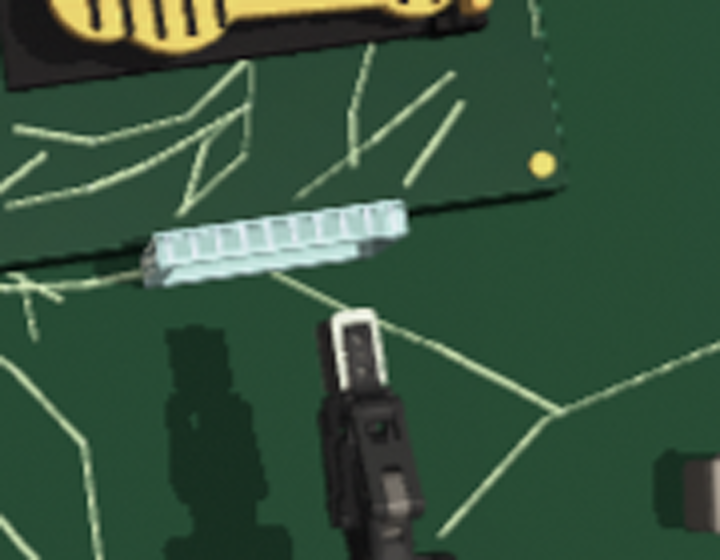

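Run:
```python
from h import *
for n,l,off in(("top",[(155,237),(405,200),(407,222),(160,262)],(280,130)),("scene",[(225,155),(370,233),(360,247),(209,169)],(160,130))):
    for c in l:
        d=px2w(n,np.array(c)/4+off,.11)-F; print(n,c,"d%.4f s%.4f"%(-d@EN,d@TT))
```

```text
top (155, 237) d0.0046 s-0.0715
top (405, 200) d0.0030 s0.0692
top (407, 222) d0.0154 s0.0684
top (160, 262) d0.0188 s-0.0708
scene (225, 155) d0.0189 s0.0629
scene (370, 233) d0.0212 s-0.0774
scene (360, 247) d0.0060 s-0.0790
scene (209, 169) d0.0006 s0.0643
```

Run:
```python
from h import *
s=-.003; R=M(0,roll=90)
go(PP(.08,.15,s),R); st()
go(PP(.08,.107,s),R); st("low")
bot.move_linear(PP(.045,.107,s),velocity=.08); o=st()
for d in(.036,.030,.026,.0225):
    bot.move_linear(PP(d,.107,s),velocity=.03); o=st()
    if o["contact_force"]@EN<-2.5: print("touch");break
cv2.imwrite("pics/sc7.png",cv2.resize(bot.camera("scene")[130:270,160:340,::-1],None,fx=4,fy=4,interpolation=cv2.INTER_CUBIC))
```

```text
t31.43 d0.0801 s-0.0035 z0.1493 Fn 0.2 Ft 0.2 Fz 0.9 w0.0401
low t31.72 d0.0799 s-0.0028 z0.1081 Fn -0.7 Ft 0.5 Fz 0.2 w0.0398
 t32.31 d0.0449 s-0.0032 z0.1072 Fn -0.1 Ft -1.1 Fz 0.5 w0.0399
 t32.76 d0.0359 s-0.0031 z0.1069 Fn -0.1 Ft -0.8 Fz 0.3 w0.0396
 t33.11 d0.0298 s-0.0030 z0.1071 Fn -0.0 Ft 0.3 Fz -0.6 w0.0399
 t33.39 d0.0258 s-0.0030 z0.1071 Fn -0.2 Ft 0.2 Fz -0.4 w0.0400
 t33.66 d0.0223 s-0.0030 z0.1071 Fn 0.4 Ft -0.4 Fz -1.2 w0.0401
```

View pics/sc7.png

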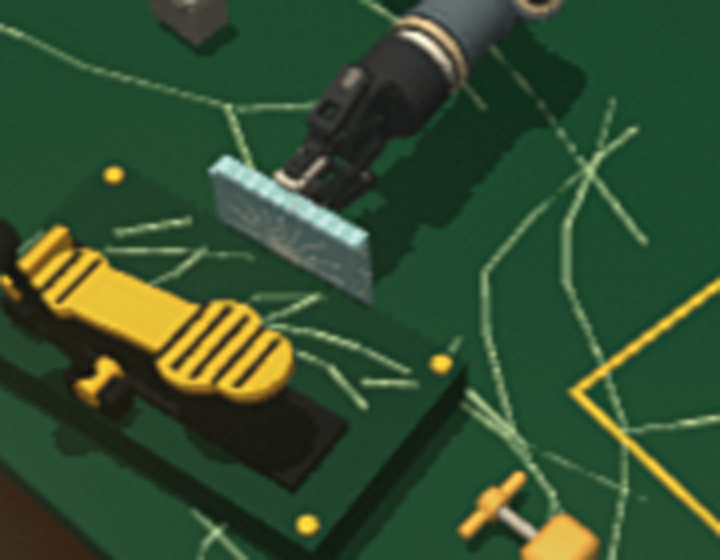

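Run:
```python
from h import *
for w in(.02,.014,.011):
    bot.grip(w,25); o=st("%.3f"%w)
bot.grip(.0,45); st("shut")
```

```text
0.020 t34.04 d0.0225 s-0.0030 z0.1070 Fn 0.3 Ft -0.5 Fz -0.3 w0.0204
0.014 t34.27 d0.0225 s-0.0030 z0.1070 Fn 0.3 Ft 0.3 Fz -0.5 w0.0137
0.011 t34.49 d0.0228 s-0.0029 z0.1060 Fn 0.3 Ft -0.9 Fz -3.2 w0.0111
shut t34.71 d0.0226 s-0.0029 z0.1066 Fn 0.2 Ft 0.2 Fz -4.0 w0.0085
```

```bash
python3 - <<'E'
from h import *
s=-.003
bot.move_linear(PP(.0235,.125,s),velocity=.04); st()
bot.move_linear(PP(.035,.15,s),velocity=.08); o=st()
cv2.imwrite("pics/sc8.png",cv2.resize(bot.camera("scene")[130:270,160:340,::-1],None,fx=4,fy=4,interpolation=cv2.INTER_CUBIC))
print(o["qpos"])
E
cat > plan4.py <<'E'
from h import *
np.set_printoptions(precision=3,suppress=True,linewidth=150)
q0=np.array(bot.observe()["qpos"]); Cn=np.array([.527,.276,0]); s=-.003
poses=[(PP(.05,.2,s),M(0,roll=90)),(PP(.06,.28,s),M(0,roll=90))]
a=PP(.06,.28,s); yf=-7.5; e1=np.array([np.cos(np.radians(yf)),np.sin(np.radians(yf)),0]); b=Cn+.05*e1+.16*Z
for u in np.linspace(0,1,9)[1:]:
    yaw=np.radians(7.6+(yf-7.6)*u); e=np.array([np.cos(yaw),np.sin(yaw),0])
    poses.append((a+(b-a)*u+.06*np.sin(np.pi*u)*Z,M(90*u,e,roll=90)))
prev=q0;out=[]
for p,R in poses:
    q,e=ik(p,R,prev); print("e%.4f"%e,q,"dq%.2f"%abs(q-prev).max(),"p",p); out.append(q);prev=q
np.save("path.npy",out)
# check straight joint interpolation between selected: dish lowest z
def low(q):
    p,R=fk(q); # dish pts in tool frame: grip wall; find which jaw dir is toward dish
    yv=np.sign(-1)*1
    return p,R
p,R=fk(q0); sgn=np.sign(-R[:,1]@Z)  # dish hangs down => along sgn*y
def pts(q):
    p,R=fk(q); return [p+R@np.array([x,sgn*y,z]) for x in(-.075,.075) for y in(-.006,.106) for z in(-.007,.014)]
def chk(a,b,n=8):
    for u in np.linspace(0,1,n):
        P=np.array(pts(a+(b-a)*u)); print("   low z %.3f  x %.2f..%.2f y %.2f..%.2f"%(P[:,2].min(),P[:,0].min(),P[:,0].max(),P[:,1].min(),P[:,1].max()))
print("direct 1->4->end"); chk(out[1],out[5]); chk(out[5],out[-1])
E
python3 plan4.py
```

```text
t35.31 d0.0235 s-0.0029 z0.1252 Fn 0.4 Ft 0.2 Fz -3.2 w0.0088
 t35.80 d0.0351 s-0.0028 z0.1503 Fn -0.3 Ft -0.0 Fz -2.8 w0.0087
[ 0.8713  1.0163 -0.7979  2.3385  3.5531  1.3085  0.6086]
e0.0000 [ 0.92   0.893 -0.856  2.383  3.502  1.254  0.557] dq0.12 p [ 0.639 -0.081  0.2  ]
e0.0000 [ 1.012  0.68  -0.962  2.398  3.431  1.117  0.433] dq0.21 p [ 0.629 -0.082  0.28 ]
e0.0000 [ 0.937  0.464 -1.015  2.402  3.132  0.88   0.402] dq0.30 p [ 0.623 -0.038  0.288]
e0.0000 [ 0.823  0.273 -1.005  2.349  2.819  0.586  0.449] dq0.31 p [0.616 0.006 0.292]
e0.0000 [ 0.59   0.16  -0.87   2.261  2.237  0.341  0.845] dq0.58 p [0.61 0.05 0.29]
e0.0000 [ 0.656  0.234 -1.098  2.143  1.375  0.458  1.63 ] dq0.86 p [0.603 0.094 0.28 ]
e0.0000 [ 0.58   0.367 -1.19   2.024  1.085  0.716  1.845] dq0.29 p [0.596 0.138 0.26 ]
e0.0000 [ 0.443  0.501 -1.183  1.907  0.945  0.922  1.896] dq0.21 p [0.59  0.182 0.232]
e0.0000 [ 0.318  0.635 -1.156  1.791  0.841  1.075  1.907] dq0.15 p [0.583 0.226 0.198]
e0.0000 [ 0.216  0.772 -1.129  1.674  0.746  1.191  1.909] dq0.14 p [0.577 0.269 0.16 ]
direct 1->4->end
   low z 0.174  x 0.61..0.65 y -0.16..-0.01
   low z 0.156  x 0.63..0.66 y -0.19..-0.03
   low z 0.144  x 0.62..0.68 y -0.20..-0.04
   low z 0.139  x 0.60..0.68 y -0.19..-0.03
   low z 0.140  x 0.58..0.67 y -0.17..-0.00
   low z 0.149  x 0.56..0.66 y -0.12..0.04
   low z 0.167  x 0.54..0.64 y -0.06..0.10
   low z 0.195  x 0.52..0.62 y 0.02..0.17
   low z 0.195  x 0.52..0.62 y 0.02..0.17
   low z 0.189  x 0.53..0.64 y 0.03..0.19
   low z 0.179  x 0.53..0.65 y 0.05..0.21
   low z 0.169  x 0.53..0.65 y 0.08..0.24
   low z 0.159  x 0.52..0.65 y 0.10..0.27
   low z 0.151  x 0.50..0.64 y 0.13..0.30
   low z 0.146  x 0.48..0.62 y 0.16..0.33
   low z 0.146  x 0.46..0.59 y 0.19..0.36
```

View pics/sc8.png

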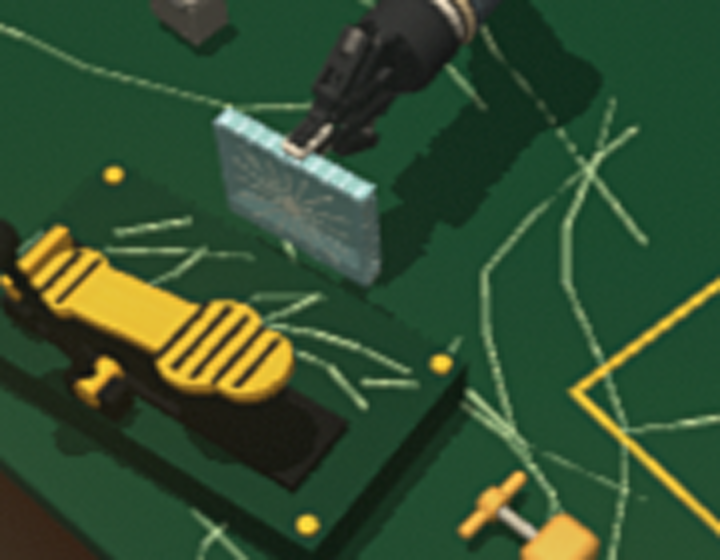

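Run:
```python
from h import *
Q=np.load("path.npy")
bot.grip(0,65); st()
bot.movej(Q[1]); st("1")
bot.movej(Q[5]); st("5")
bot.movej(Q[-1]); bot.sleep(.2); o=st("end"); print(o["ee_pos"])
for n in("scene","top"): cv2.imwrite(f"pics/{n}9r.png",bot.camera(n)[:,:,::-1])
a=cv2.imread("pics/scene9r.png")[150:300,260:440]; b=cv2.imread("pics/top9r.png")[180:330,110:290]
cv2.imwrite("pics/both9.png",cv2.resize(np.vstack([a,b]),None,fx=2,fy=2,interpolation=cv2.INTER_CUBIC))
```

```text
t36.07 d0.0349 s-0.0029 z0.1496 Fn 0.7 Ft -0.3 Fz -2.8 w0.0080
1 t36.66 d0.0603 s-0.0027 z0.2792 Fn -0.5 Ft 0.1 Fz -3.3 w0.0079
5 t38.44 d0.0632 s-0.1796 z0.2787 Fn -0.7 Ft 0.1 Fz -3.5 w0.0080
end t39.50 d0.0654 s-0.3563 z0.1612 Fn -0.0 Ft -0.2 Fz -3.0 w0.0079
[0.5773 0.2676 0.1612]
```

View pics/both9.png

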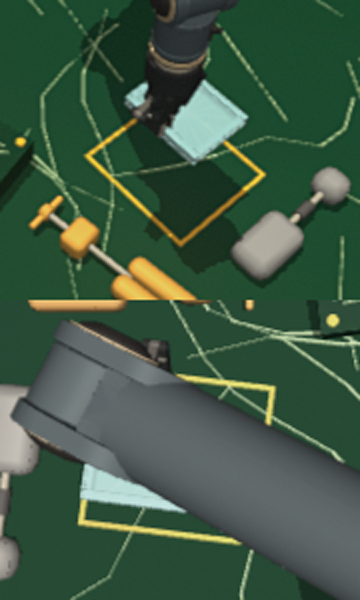

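Run:
```python
from h import *
e1=np.array([np.cos(np.radians(-7.5)),np.sin(np.radians(-7.5)),0]); Cn=np.array([.527,.276,0])
bot.move_linear(Cn+.05*e1+.045*Z,quat(M(90,e1,roll=90)),velocity=.08); bot.sleep(.1); o=st(); print(o["ee_pos"])
for n in("scene","top"): cv2.imwrite(f"pics/{n}10r.png",bot.camera(n)[:,:,::-1])
a=cv2.imread("pics/scene10r.png")[180:290,290:410]
cv2.imwrite("pics/sc10.png",cv2.resize(a,None,fx=5,fy=5,interpolation=cv2.INTER_CUBIC))
b=cv2.imread("pics/top10r.png")[200:310,140:260]
cv2.imwrite("pics/top10.png",cv2.resize(b,None,fx=5,fy=5,interpolation=cv2.INTER_CUBIC))
```

```text
t41.28 d0.0656 s-0.3584 z0.0455 Fn 0.2 Ft -0.0 Fz -3.1 w0.0078
[0.5768 0.2696 0.0455]
```

View pics/sc10.png

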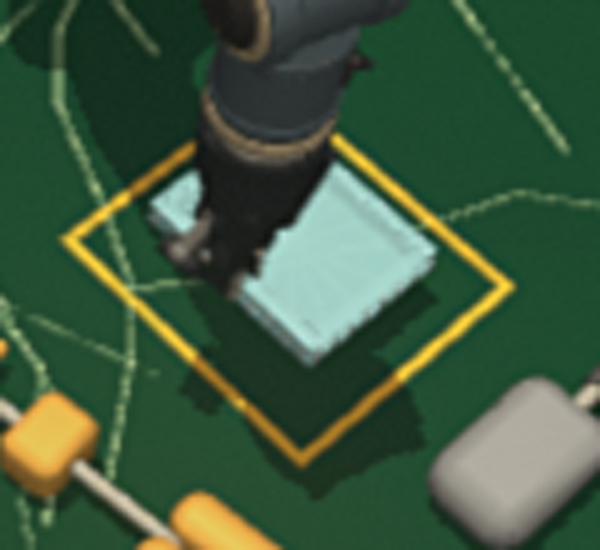

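View pics/top10.png

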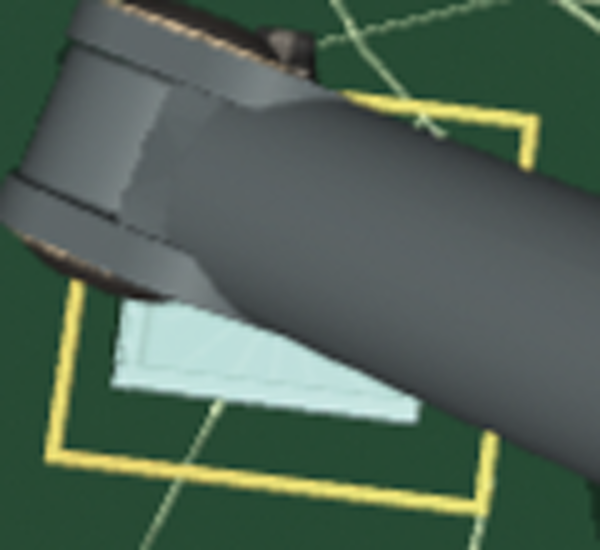

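Run:
```python
from h import *
e1=np.array([np.cos(np.radians(-7.5)),np.sin(np.radians(-7.5)),0]); l=np.cross(Z,e1); Cn=np.array([.527,.276,0])
for z in(.0445,.035):
  for n,L,off in(("top",[(113,387),(418,424),(122,303)],(140,200)),("scene",[(437,248),(312,355),(335,165)],(290,180))):
    for c in L:
        w=px2w(n,np.array(c)/5+off,z); d=w-Cn; print(z,n,c,w[:2],"e %.4f l %.4f"%(d@e1,d@l))
```

```text
0.0445 top (113, 387) [0.4808 0.3502] e -0.0555 l 0.0675
0.0445 top (418, 424) [0.4631 0.2099] e -0.0547 l -0.0738
0.0445 top (122, 303) [0.5192 0.3468] e -0.0170 l 0.0692
0.0445 scene (437, 248) [0.4824 0.3546] e -0.0545 l 0.0721
0.0445 scene (312, 355) [0.5943 0.3424] e 0.0580 l 0.0746
0.0445 scene (335, 165) [0.4746 0.2714] e -0.0514 l -0.0114
0.035 top (113, 387) [0.4804 0.3525] e -0.0562 l 0.0697
0.035 top (418, 424) [0.4625 0.211 ] e -0.0554 l -0.0728
0.035 top (122, 303) [0.5191 0.349 ] e -0.0174 l 0.0713
0.035 scene (437, 248) [0.4763 0.3524] e -0.0602 l 0.0691
0.035 scene (312, 355) [0.5891 0.3402] e 0.0531 l 0.0717
0.035 scene (335, 165) [0.4684 0.2686] e -0.0571 l -0.0150
```

Dish hangs level and right way up, centred to about 3 mm in both views. I lower it by feel.

Run:
```python
from h import *
e1=np.array([np.cos(np.radians(-7.5)),np.sin(np.radians(-7.5)),0]); B=np.array([.527,.276,0])+.05*e1
bot.move_linear(B+.029*Z,velocity=.04); st()
z=.029
while z>.016:
    z-=.001; bot.move_linear(B+z*Z,velocity=.02); o=st()
    if o["contact_force"][2]>-.3: break
bot.sleep(.1); st("down")
```

```text
t41.93 d0.0660 s-0.3584 z0.0287 Fn 0.3 Ft -0.1 Fz -3.0 w0.0078
 t42.18 d0.0658 s-0.3584 z0.0281 Fn 0.4 Ft 0.5 Fz -2.5 w0.0077
 t42.43 d0.0659 s-0.3583 z0.0270 Fn 0.8 Ft 0.6 Fz -3.1 w0.0079
 t42.68 d0.0659 s-0.3583 z0.0259 Fn 0.2 Ft 0.2 Fz -4.0 w0.0079
 t42.93 d0.0659 s-0.3583 z0.0249 Fn 0.1 Ft -0.8 Fz -2.9 w0.0081
 t43.18 d0.0659 s-0.3583 z0.0239 Fn -0.8 Ft 0.6 Fz -3.1 w0.0079
 t43.43 d0.0659 s-0.3583 z0.0229 Fn 0.5 Ft -0.2 Fz -2.4 w0.0080
 t43.68 d0.0659 s-0.3583 z0.0219 Fn 0.5 Ft 0.3 Fz -3.0 w0.0081
 t43.93 d0.0658 s-0.3584 z0.0215 Fn -1.3 Ft 1.2 Fz 1.1 w0.0077
down t44.03 d0.0657 s-0.3584 z0.0215 Fn -1.1 Ft 1.2 Fz 1.9 w0.0080
```

Run:
```python
from h import *
e1=np.array([np.cos(np.radians(-7.5)),np.sin(np.radians(-7.5)),0]); B=np.array([.527,.276,0])+.05*e1
for w in(.012,.016,.03): bot.grip(w,20); st("open")
bot.move_linear(B+.06*Z,velocity=.06); st("up")
bot.move_linear(B+.2*Z,velocity=.2)
bot.movej(np.array([-1.251,.469,-.049,1.532,.024,1.141,-.082])); st("away")
for n in("scene","top"): cv2.imwrite(f"pics/{n}11r.png",bot.camera(n)[:,:,::-1])
a=cv2.imread("pics/scene11r.png")[170:300,270:430]; b=cv2.imread("pics/top11r.png")[200:310,140:260]
cv2.imwrite("pics/sc11.png",cv2.resize(a,None,fx=4,fy=4,interpolation=cv2.INTER_CUBIC))
cv2.imwrite("pics/top11.png",cv2.resize(b,None,fx=5,fy=5,interpolation=cv2.INTER_CUBIC))
```

```text
open t44.25 d0.0657 s-0.3586 z0.0211 Fn 0.2 Ft 0.1 Fz 0.5 w0.0120
open t44.47 d0.0658 s-0.3584 z0.0210 Fn 0.1 Ft -0.4 Fz -0.1 w0.0160
open t44.76 d0.0659 s-0.3583 z0.0210 Fn -0.3 Ft -0.4 Fz 0.5 w0.0302
up t45.56 d0.0660 s-0.3581 z0.0598 Fn -0.5 Ft -0.2 Fz -0.5 w0.0299
away t48.24 d0.3596 s-0.7651 z0.2444 Fn 0.5 Ft -0.4 Fz 0.3 w0.0304
```

View pics/sc11.png

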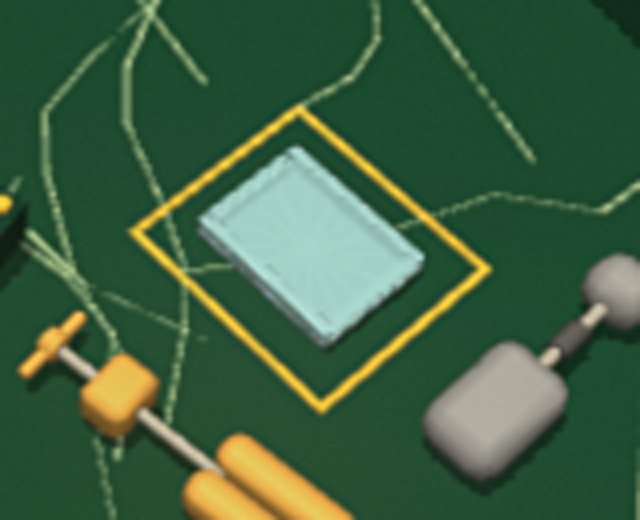

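View pics/top11.png

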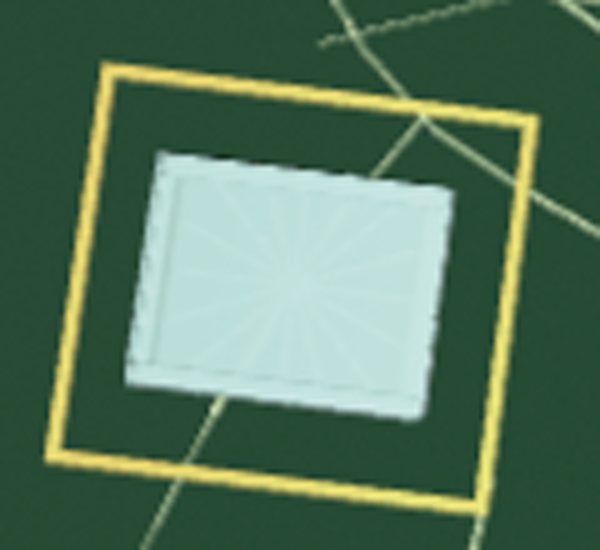

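View pics/top11r.png

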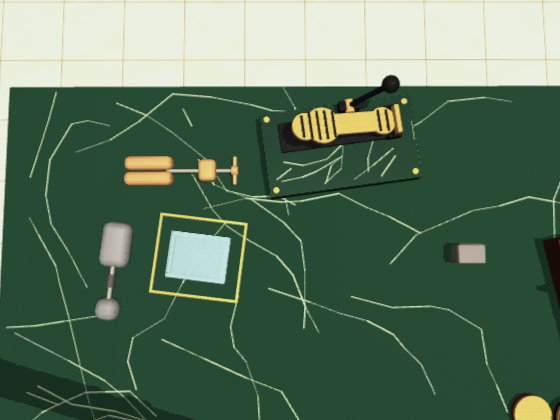

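Dish lies right way up with its well uppermost. Its centre at crop (291,286) agrees with the rectangle's centre at (293,288), which is about 1 mm off. The bystanders have not moved.

Run:
```python
from h import *
a=cv2.imread("pics/top0.png").astype(int);b=cv2.imread("pics/top11r.png").astype(int)
for n,(x0,x1,y0,y1) in dict(stretcher=(120,242,150,190),form=(92,136,218,322),safe=(442,490,238,268)).items(): print(n,abs(a-b)[y0:y1,x0:x1].max())
D=np.array([[157,152],[455,188],[426,420],[125,384]])/5+[140,200]
print("dish",np.mean([px2w("top",p,.02) for p in D],0))
bot.close_job()
```

```text
stretcher 3
form 3
safe 3
dish [0.5267 0.2732 0.02  ]
the job is handed in; nothing more can be done
```

The dish is the right way up in the brass rectangle, clear of the plinth and released, and the job was handed in at about 48 s.

**What I did**
1. I slid it flush to the plinth side with two fingertips.
2. I lifted its near edge until it stood on its long edge against the plinth.
3. I gripped the upper wall with the tool level, turned it over in the air and lowered it by feel. It touched down at about 2 N.

**Last checks**
- **Position:** the dish centre measured (0.527, 0.273), against (0.527, 0.276) for the rectangle. That is about 3 mm off, near the camera calibration limit. A direct comparison in the image gave about 1 mm.
- **Orientation:** both cameras show the open side up and the edges parallel to the brass line.
- **Bystanders:** the shoe form, stretcher and match safe show no pixel change from the start.

**What went less well**
- **Pressing force:** during the lift it rose above the 8 N I aimed for, to about 17.6 N, because my first arc was wrong. I corrected the arc at about 52° of tilt and finished the lift at 5–10 N.
- **Counter probe:** I pressed the bare fingertips on the counter at about 22 N before touching the dish.
- **Grip width:** the gripper read about 8 mm on the 10 mm wall, where I expected 10 mm. The hold stayed steady throughout.

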